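# Lengthen a telescoping lamp-stand leg by one hole

### The job

The work-lamp stand rocks because its orange-footed leg is one hole too short. Pinch the two brass snap buttons of the orange-footed leg flush, slide its aluminium tube outward (foot away from the clamp block) to the next hole so that the buttons spring out again, then let go. Leave the grey-footed leg as it is.

Things in the scene. Friction and masses are not known exactly. Their poses are not given: they have to be found in the camera images.
- leg_orange: Leg with ORANGE foot, lying on a fixed plywood board 234 x 80 x 12 mm. Origin: on the bench top, below the point midway between its 2 buttons; never moves. Local x lies along the tube, z up: foot end at x = -160 mm; wooden clamp block (52 wide, 75 high) holding the dark inner tube at x = 62 to 98; wooden rest (44 wide, 51 high) at x = -118 to -98. Tube axis 55 mm above the bench top.
- leg_orange_tube (a joint): Aluminium outer tube, 32 mm diameter, x = -135 to 48 mm at the start; value: metres slid out (towards local -x, foot away from clamp block): 0 at start, 0.032 at the next hole, -0.032 one hole shorter, stop at 0.036. Holes 32 mm apart, also black dots on top. 1 mm play; locked while the buttons are out, else 1 N friction; 8 to 12 N to leave the hole with buttons flush.
- leg_orange_snap_left (a joint): Brass button, round nose of 9 mm diameter, on the leg's local +y side at x = 0, at the height of the tube axis; it belongs to the inner tube, so it stays at x = 0. Value: metres pressed in: 0 sprung out 6 mm proud (locked), 0.006 flush (about 2 N), 0.0075 while it rides hidden under the tube's wall between holes.
- leg_orange_snap_right (a joint): The same on the local -y side. Across both buttons it is 44 mm, with both flush 32 mm. Fingers squeezing both flush from either side (25 N is ample) also clamp the outer tube itself and can pull it along; the buttons stay behind under its wall and spring out at the next hole, which stops the tube. Nothing stands within 40 mm beside the tube there.
- leg_grey_tube (a joint): Outer tube of a second, otherwise identical leg with a GREY foot, on its own board: metres slid out, 0 at the start, to be left at 0.

How it is judged:
By the outcome, as a careful person would: the job done as asked, in the order asked, and still so for the second after the job is handed in, with the robot touching nothing.
It also fails if it takes over 27 s, if anything falls off the work surface, if the arm or the gripper's body presses on something with over 40 N, if the wrist force passes 120 N, or if a joint passes its speed limit or range.

### The arm

A 6-joint arm with a two-finger parallel gripper is mounted at the origin on the work surface; the furniture and walls round the work are solid. World frame = base frame: x ahead of the robot, y to its left, z up, the work surface at z = 0. Lengths are in m, angles in degrees, forces in N, time in s.
With the tool pointing down it reaches from about 0.3 to 0.85 m from the base axis. Payload 4.2 kg.
Tool frame: the origin (TCP) lies between the finger pads; the fingertips stand env.finger_overhang ahead of it and the grasp point (between the pads) lies 6 mm ahead of it (env.finger_overhang is the distance from the TCP to the fingertips, in m); z points along the fingers, x is the direction in which the jaws open and shut, and the axes are right-handed (so a half turn about z gives the same grasp; the last joint's range is limited). The gripper opens to 91 mm and grips with 3 to 60 N. Pads are 32 mm wide; open, the fingers measure 118 mm over their backs; the gripper's body (76 mm by 178 mm) begins 60 mm behind the grasp point.
Start: joints at [-77.636, 18.312, 89.639, -0, 72.044, -1.146], TCP at [0.134, -0.559, 0.239] pointing down, gripper open.
Joint ranges: [-177.97, 177.97], [-48.28, 115.42], [12.27, 149.76], [-77.06, 257.06], [2.81, 150.46], [-146.56, 146.56]. Speed limits (degrees/s): [147.25, 147.25, 180, 180, 180, 180].

### API

Orientations are given as a 3x3 rotation matrix whose columns are the frame's x, y, z axes.
In Python, from plant import env gives the robot as it stands. The module is installed in compiled form; this text tells all that it offers.
- The arm moves only by the shell command python3 -m pendant 'ROWS' [FORCE]. ROWS is JSON, a list of rows, each a list of 7 numbers: the shift along the world's x, y, z in units of 500 mm (1.0 is 500 mm), then the turn, a rotation vector about the world's x, y, z in units of 2 pi rad (1.0 is 2 pi rad), then the closure, from 0 (fully open) to 1 (shut). In form: [[tx, ty, tz, rx, ry, rz, claw], ...]. A call has 1 to 20 rows; each row is the pose to reach, as a shift and turn from the pose commanded when the call began, turning the shorter way round; what a row does not reach only later rows make up. A row lasts 1/8 s, in which the tool goes at most 62.5 mm and 10.7 degrees, less where a joint would pass 70% of its speed; a pose out of reach is approached as far as the arm can. A call with a number of a shift or a turn outside -1 to 1 is refused whole. A call with a gripper value outside its range is refused whole. The fingers move at their own pace and stop on an object; FORCE is the grip in N (left out, the last holds). Time passes only in rows, so rows that repeat a pose let the fingers close. It gives the time, the measured TCP pose, the force and the opening at its end, in the units of the state.
- env.get_obs(): the state, without advancing time (a new reading comes with each control period).
- env.grab_frame(name): name is "scene" or "side" or "wrist"; returns a dict with "color" (480x640x3 uint8, red, green, blue), "K" (3x3 intrinsics, pixels), "dist_coeffs" ([k1, k2, p1, p2, k3] as OpenCV has them; the pictures are not rectified), "eye" and "rotation" of the camera in the world; the wrist camera has in their place "tool_from_camera" (4x4, takes a point from camera to tool coordinates, whose origin is the TCP and whose axes are the tool frame's). Camera axes: x right, y up, looking along -z (the intrinsics and any distortion apply to the point x, -y, -z); pixel columns grow to the right and rows downward; lengths in m; the calibration is good to about 2 mm. A picture is of the moment at which its call begins: read the wrist's pose just before it. There is no depth.
- env.job_done(): hands the job in, once; it reports no verdict.
The state is a dict: "clock": time; "joint_pos": joint angles; "dq": joint speeds; "effort": joint torques, N m; "eef_pos": TCP position; "ee_rot": TCP orientation; "contact_force": force on the tool from outside, world axes, zero at the start; "wrist_torque": the same for the moment, N m; "opening": finger opening in m.
Only numpy, scipy, OpenCV 4.12 (cv2) and the standard library are available. Lean on these libraries where they do the work, as an engineer would, in place of code of your own. Each camera call takes 0.05 s, during which the arm holds its last target.

## Working session

There is one attempt and no reset: what is moved stays moved. The work goes in short steps, Python scripts to look and compute and a shell command to move; the robot and the scene stay as the last step left them, time stands still between calls to the robot, and variables do not carry over. Pictures are saved under pics/ and viewed, and the job is handed in when it is done.

```bash
mkdir -p pics; python3 - <<'E'
from plant import env
import cv2
o=env.get_obs(); print(o, env.finger_overhang)
for n in ("scene","side"):
    f=env.grab_frame(n); cv2.imwrite(f"pics/{n}0.png",f["color"][:,:,::-1]); print(n,f["K"],f["dist_coeffs"],f["eye"],f["rotation"])
E
```

```text
{'clock': 0.0, 'joint_pos': array([-7.76363455e+01,  1.83511574e+01,  8.97062358e+01, -1.08910121e-04,
        7.20428152e+01, -1.14447167e+00]), 'dq': array([ 0.02835108, -0.01339536, -0.02453497,  0.02153958, -0.01665261,
        0.02318731]), 'effort': array([-2.14322885e-03, -4.12464631e+01, -2.31974816e+01,  7.26059242e-02,
        4.57703532e-02, -1.54686522e-04]), 'eef_pos': array([ 0.13422705, -0.55864486,  0.23812624]), 'ee_rot': array([[ 2.33583514e-01, -9.72336670e-01, -3.76247477e-04],
       [-9.72335171e-01, -2.33583814e-01,  1.70801747e-03],
       [-1.74865334e-03, -3.31260671e-05, -9.99998471e-01]]), 'contact_force': array([0.38616011, 0.0652297 , 0.28210899]), 'wrist_torque': array([ 0.00200656, -0.0077884 ,  0.00720596]), 'opening': 0.09129216833532422} 0.025
scene [[559.71996507   0.         318.09717878]
 [  0.         559.71996507 247.63033785]
 [  0.           0.           1.        ]] [-0.15933813  0.          0.          0.          0.        ] [-0.20182182  0.54472321  0.6668179 ] [[-6.23515252e-01  4.52887030e-01 -6.37277074e-01]
 [-7.81810953e-01 -3.60560292e-01  5.08692352e-01]
 [ 6.03360131e-04  8.15407637e-01  5.78886882e-01]]
side [[617.74145015   0.         309.95563622]
 [  0.         617.74145015 240.30004525]
 [  0.           0.           1.        ]] [-0.17416535  0.          0.          0.          0.        ] [0.33672437 1.07623055 0.48828746] [[-0.99643847  0.0185136  -0.08226559]
 [-0.08352016 -0.35100184  0.93264253]
 [-0.01160881  0.93619173  0.35129799]]
```

View pics/scene0.png

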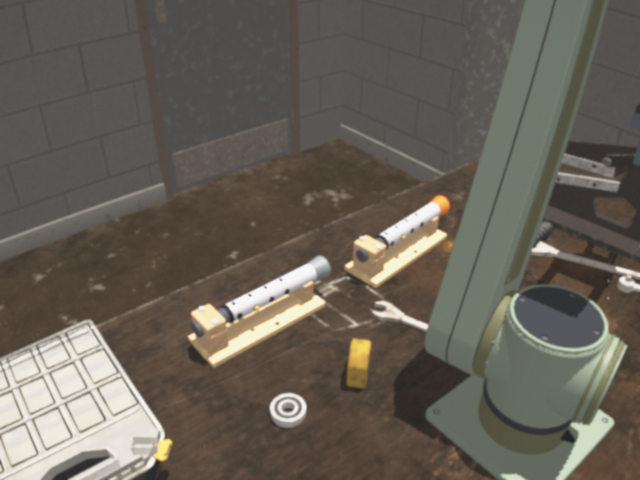

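View pics/side0.png

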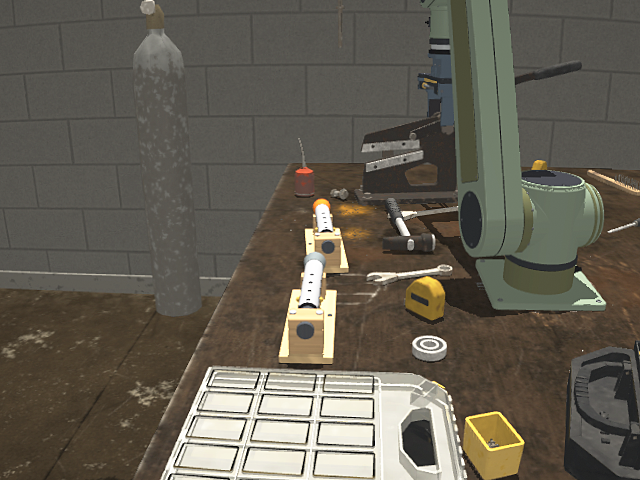

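The scene shows the orange leg at about (400,235), with its block at (368,250) and foot at (440,204). The grey leg is at (265,300). I'll zoom in on both views.

```bash
python3 - <<'E'
import cv2
a=cv2.imread("pics/scene0.png")[185:295,335:460]; cv2.imwrite("pics/z1.png",cv2.resize(a,None,fx=6,fy=5.4,interpolation=cv2.INTER_CUBIC) if 0 else cv2.resize(a,None,fx=5,fy=5,interpolation=cv2.INTER_CUBIC))
a=cv2.imread("pics/side0.png")[190:280,290:360]; cv2.imwrite("pics/z2.png",cv2.resize(a,None,fx=6,fy=6,interpolation=cv2.INTER_CUBIC))
E
```

```text
(no output)
```

View pics/z1.png

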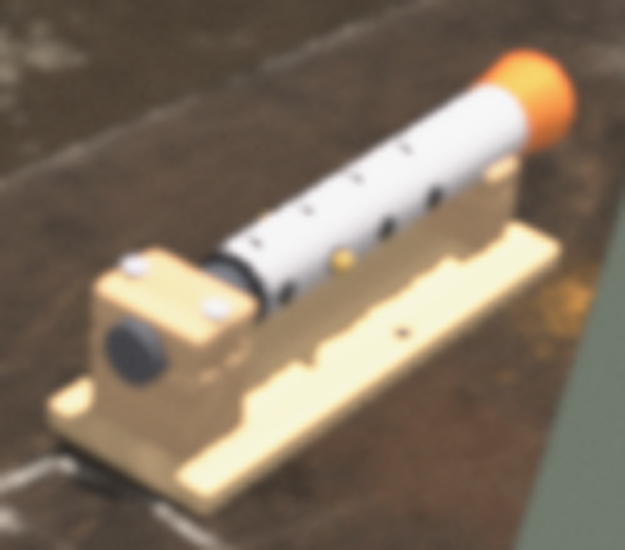

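View pics/z2.png

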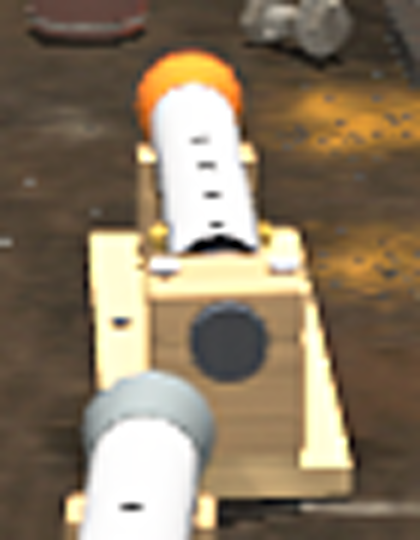

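```bash
cat > h.py <<'E'
import numpy as np, cv2
def proj(P,f,eye=None,R=None):
    eye=f["eye"] if eye is None else eye; R=f["rotation"] if R is None else R
    c=(np.asarray(P)-eye)@R; c=c*[1,-1,-1]
    return cv2.projectPoints(c.reshape(-1,1,3),np.zeros(3),np.zeros(3),f["K"],np.array(f["dist_coeffs"]))[0].reshape(-1,2)
def world(L,p):
    L=np.asarray(L,float)/1e3; c,s=np.cos(p[2]),np.sin(p[2])
    return np.c_[p[0]+c*L[:,0]-s*L[:,1],p[1]+s*L[:,0]+c*L[:,1],L[:,2]]
E
python3 - <<'E'
from plant import env
from h import *
from scipy.optimize import least_squares
A=[((256,244),(32,0,71)),((308,210),(0,0,71)),((357,178),(-32,0,71)),((406,148),(-64,0,71)),((343,260),(0,20,55)),
((286,292),(32,16,55)),((388,229),(-32,16,55)),((436,196),(-64,16,55)),((95,290),(98,-26,75)),((205,347),(98,26,75)),((258,300),(62,26,75)),((148,250),(62,-26,75))]
B=[((157,236),(0,-20,55)),((268,233),(0,20,55)),((217,224),(32,0,71)),((211,195),(0,0,71)),((206,164),(-32,0,71)),((200,139),(-64,0,71)),((148,290),(98,-26,75)),((307,290),(98,26,75))]
ps=np.array([a[0] for a in A])/5+[335,185]-.4; Ls=[a[1] for a in A]
pb=np.array([a[0] for a in B])/6+[290,190]-.4; Lb=[a[1] for a in B]
fs,fb=env.grab_frame("scene"),env.grab_frame("side")
S=lambda p:proj(world(Ls,p),fs)-ps
T=lambda p:proj(world(Lb,p),fb)-pb
for n,g in (("s",lambda p:S(p).ravel()),("b",lambda p:T(p).ravel()),("both",lambda p:np.r_[S(p).ravel(),T(p).ravel()])):
    r=least_squares(g,[.4,-.3,1.57]); print(n,r.x[:2],np.degrees(r.x[2]),np.sqrt(np.mean(r.fun**2)))
print(S(r.x).round(1).tolist(),T(r.x).round(1).tolist())
E
```

```text
s [ 0.41321432 -0.14017445] 98.14032509352901 0.8524711301082009
b [ 0.41244752 -0.13981657] 96.6408205525233 0.5786107358180248
both [ 0.41288887 -0.14015773] 97.52025899244491 0.7929681882405955
[[0.2, 0.5], [-0.1, 0.7], [-0.1, 0.8], [-0.4, 0.6], [0.5, 1.5], [0.2, 1.1], [-0.5, 0.4], [-0.8, 0.7], [-0.5, -1.6], [-0.8, -1.7], [0.9, -0.5], [1.4, -1.4]] [[-0.7, 0.8], [-0.1, 0.8], [-0.1, 0.4], [-0.2, 0.1], [-0.4, 0.4], [-0.4, -0.0], [0.4, -0.9], [0.8, -1.7]]
```

```bash
python3 -m pendant '[[0.558,0.838,0,0,0,0.2333,0.2],[0.558,0.838,0,0,0,0.2333,0.2],[0.558,0.838,0,0,0,0.2333,0.2],[0.558,0.838,0,0,0,0.2333,0.2],[0.558,0.838,0,0,0,0.2333,0.2],[0.558,0.838,0,0,0,0.2333,0.2],[0.558,0.838,0,0,0,0.2333,0.2],[0.558,0.838,0,0,0,0.2333,0.2],[0.558,0.838,0,0,0,0.2333,0.2],[0.558,0.838,0,0,0,0.2333,0.2],[0.558,0.838,0,0,0,0.2333,0.2]]' 25
python3 - <<'E'
from plant import env
import cv2,pickle
o=env.get_obs(); f=env.grab_frame("wrist"); pickle.dump((o,f),open("w1.pkl","wb"))
print(o["clock"],o["eef_pos"],o["ee_rot"],o["dq"]);cv2.imwrite("pics/w1.png",f["color"][:,:,::-1]); print(f["tool_from_camera"])
E
```

```text
clock: 1.58
eef_pos: [0.4126, -0.1412, 0.2389]
ee_rot: [[0.992, 0.128, -0.0], [0.128, -0.992, -0.0], [-0.0, 0.0, -1.0]]
contact_force: [0.2, 0.4, -0.6]
opening: 0.0731
1.575 [ 0.41263906 -0.14120604  0.23888589] [[ 9.91767971e-01  1.28047429e-01 -3.84091402e-04]
 [ 1.28047339e-01 -9.91768025e-01 -2.51685993e-04]
 [-4.13157315e-04  2.00432224e-04 -9.99999895e-01]] [-0.52344059 -0.06953723 -0.07847297  0.14118996  0.10067498 -0.05973661]
[[ 9.99999058e-01 -1.77378729e-04  1.36083321e-03  7.76010697e-04]
 [ 2.27425883e-04 -9.56480704e-01 -2.91795496e-01 -8.33683323e-02]
 [ 1.35336902e-03  2.91795530e-01 -9.56479763e-01 -1.46140536e-01]
 [ 0.00000000e+00  0.00000000e+00  0.00000000e+00  1.00000000e+00]]
```

View pics/w1.png

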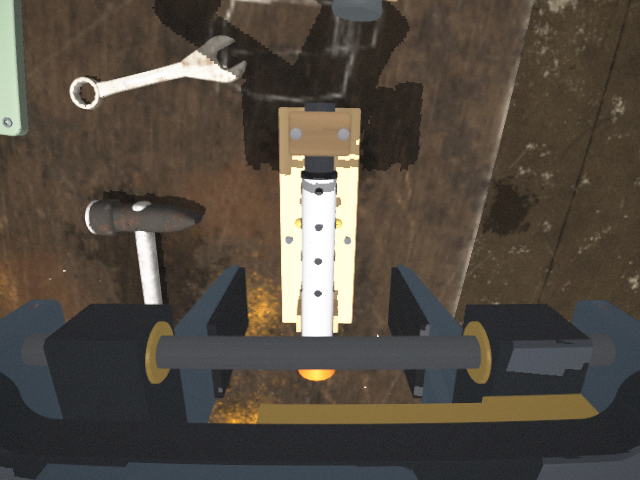

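The wrist view shows the orange leg under the gripper. Top holes are at (319,191), (319,227), (318,261) and (318,293), and the buttons at (298,223) and (339,223). I'll refine the pose from these.

```bash
python3 - <<'E'
import pickle
from h import *
from scipy.optimize import least_squares
o,f=pickle.load(open("w1.pkl","rb"))
c=f["color"][95:335,260:380,::-1]; cv2.imwrite("pics/w1z.png",cv2.resize(c,None,fx=2.5,fy=2.5,interpolation=cv2.INTER_CUBIC))
M=f["tool_from_camera"];R=o["ee_rot"]@M[:3,:3];e=o["eef_pos"]+o["ee_rot"]@M[:3,3]
px=np.array([(319,191),(318.7,227),(318.3,261),(318,293.5),(298,223),(339,223)])
L=[(32,0,71),(0,0,71),(-32,0,71),(-64,0,71),(0,20,55),(0,-20,55)]
g=lambda p:(proj(world(L,p),f,e,R)-px).ravel()
r=least_squares(g,[.413,-.14,1.7]);print(r.x[:2],np.degrees(r.x[2]));print(r.fun.round(1))
p=r.x;t=o["ee_rot"];print("toolyaw",np.degrees(np.arctan2(t[1,0],t[0,0])))
E
```

```text
[ 0.41383005 -0.14296888] 96.91329559954121
[-0.1  0.4 -0.1  0.3  0.   0.1  0.  -0.4 -0.9 -0.4  1.1 -0.1]
toolyaw 7.356770663726266
```

View pics/w1z.png

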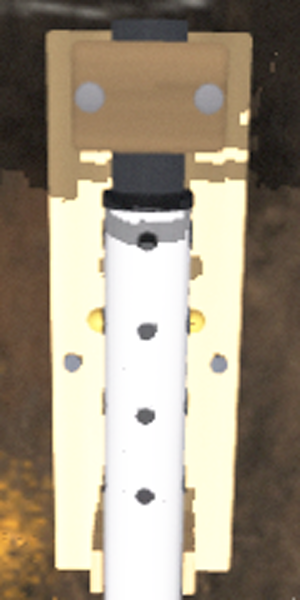

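```bash
python3 -m pendant '[[0.002,-0.002,-0.1,0,0,-0.001,0.25],[0.002,-0.002,-0.2,0,0,-0.001,0.25],[0.002,-0.002,-0.28,0,0,-0.001,0.25],[0.002,-0.002,-0.33,0,0,-0.001,0.25],[0.002,-0.002,-0.356,0,0,-0.001,0.25],[0.002,-0.002,-0.356,0,0,-0.001,0.25],[0.002,-0.002,-0.356,0,0,-0.001,0.25]]' 25
python3 - <<'E'
from plant import env
import cv2,pickle
o=env.get_obs(); f=env.grab_frame("wrist"); pickle.dump((o,f),open("w2.pkl","wb"))
print(o["clock"],o["eef_pos"]);cv2.imwrite("pics/w2.png",f["color"][:,:,::-1])
E
```

```text
clock: 2.5
eef_pos: [0.4151, -0.1417, 0.0619]
ee_rot: [[0.992, 0.124, 0.002], [0.124, -0.992, -0.001], [0.002, 0.001, -1.0]]
contact_force: [1.0, -0.5, 0.5]
opening: 0.0685
2.5 [ 0.41506227 -0.14169454  0.06192992]
```

View pics/w2.png

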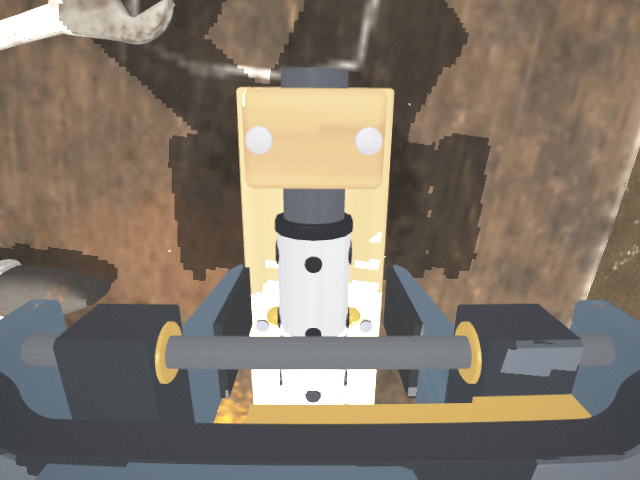

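```bash
python3 - <<'E'
import pickle
from h import *
from scipy.optimize import least_squares
o,f=pickle.load(open("w2.pkl","rb"))
M=f["tool_from_camera"];R=o["ee_rot"]@M[:3,:3];e=o["eef_pos"]+o["ee_rot"]@M[:3,3]
px=np.array([(313.3,264.5),(312.8,332.5),(313,396),(273,316),(353,316),(245,94),(388,94),(384,185),(246,185)])
L=[(32,0,71),(0,0,71),(-32,0,71),(0,20,55),(0,-20,55),(98,26,75),(98,-26,75),(62,-26,75),(62,26,75)]
g=lambda p:(proj(world(L,p),f,e,R)-px).ravel()
r=least_squares(g,[.413,-.14,1.7]);print(r.x[:2],np.degrees(r.x[2]));print(r.fun.round(1))
t=o["ee_rot"];print("tool coords of origin",t.T@(np.r_[r.x[:2],.055]-o["eef_pos"]),np.degrees(np.arctan2(t[1,0],t[0,0])))
E
```

```text
[ 0.41384468 -0.14319079] 96.30931228526845
[ 0.7  0.3  0.4  2.4 -0.4  0.2 -2.1 -0.2  3.4  0.9 -5.6 -7.9  4.4 -5.8
  1.8  7.9 -2.3  6.1]
tool coords of origin [-0.00140746  0.0013271   0.00692842] 7.098632475680814
```

```bash
python3 -m pendant '[[-0.0025,-0.0025,0,0,0,0,0.25],[-0.0025,-0.0025,0,0,0,0,0.5],[-0.0025,-0.0025,0,0,0,0,0.6],[-0.0025,-0.0025,0,0,0,0,1],[-0.0025,-0.0025,0,0,0,0,1],[-0.0025,-0.0025,0,0,0,0,1],[-0.0025,-0.0025,0,0,0,0,1],[-0.0025,-0.0025,0,0,0,0,1]]' 25
```

```text
clock: 3.55
eef_pos: [0.4129, -0.1423, 0.061]
ee_rot: [[0.992, 0.124, -0.0], [0.124, -0.992, 0.0], [-0.0, -0.0, -1.0]]
contact_force: [-1.8, -0.0, 2.8]
opening: 0.0315
```

Opening is 31.5 mm, so both buttons are flush. Now pulling along local -x = (0.12, -0.993), starting with 20 mm.

```bash
python3 -m pendant '[[0.0006,-0.005,0,0,0,0,1],[0.0012,-0.01,0,0,0,0,1],[0.0018,-0.015,0,0,0,0,1],[0.0024,-0.02,0,0,0,0,1],[0.003,-0.025,0,0,0,0,1],[0.0036,-0.03,0,0,0,0,1],[0.0042,-0.035,0,0,0,0,1],[0.0048,-0.04,0,0,0,0,1]]' 25
python3 - <<'E'
from plant import env
import cv2
f=env.grab_frame("wrist");cv2.imwrite("pics/w3.png",f["color"][:,:,::-1])
E
```

```text
clock: 4.55
eef_pos: [0.4153, -0.1625, 0.061]
ee_rot: [[0.992, 0.124, -0.0], [0.124, -0.992, 0.0], [-0.0, -0.0, -1.0]]
contact_force: [-1.8, 3.5, 5.0]
opening: 0.0316
```

View pics/w3.png

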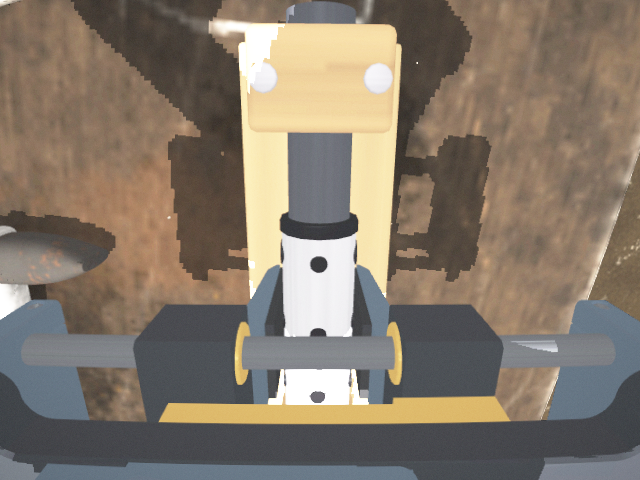

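The block moved from row 185 to 130 while the tube hole stayed at row 264, so the tube is moving with the gripper and has left its hole. The force is about 4 N. I'll pull 13 mm more.

```bash
python3 -m pendant '[[0.0006,-0.005,0,0,0,0,1],[0.0012,-0.01,0,0,0,0,1],[0.0017,-0.014,0,0,0,0,1],[0.002,-0.017,0,0,0,0,1],[0.0024,-0.02,0,0,0,0,1],[0.0026,-0.022,0,0,0,0,1],[0.0029,-0.024,0,0,0,0,1],[0.003,-0.025,0,0,0,0,1],[0.003,-0.025,0,0,0,0,1]]' 25
python3 - <<'E'
from plant import env
import cv2
for n in("wrist","scene","side"):
  f=env.grab_frame(n);cv2.imwrite(f"pics/{n}4.png",f["color"][:,:,::-1])
E
```

```text
clock: 5.72
eef_pos: [0.4168, -0.1748, 0.061]
ee_rot: [[0.992, 0.124, -0.0], [0.124, -0.992, 0.0], [-0.0, -0.0, -1.0]]
contact_force: [-3.0, 0.8, 4.7]
opening: 0.032
```

View pics/wrist4.png

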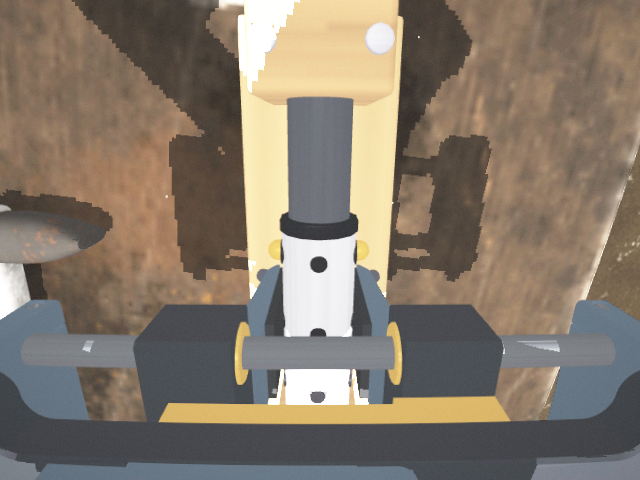

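Both buttons are out in the next hole, at (276,250) and (361,250). I'll open and retreat straight up.

```bash
python3 -m pendant '[[0,0,0,0,0,0,0.5],[0,0,0,0,0,0,0.3],[0,0,0,0,0,0,0.25],[0,0,0,0,0,0,0.25],[0,0,0.05,0,0,0,0.25],[0,0,0.12,0,0,0,0.25],[0,0,0.22,0,0,0,0.25],[0,0,0.32,0,0,0,0.25],[0,0,0.36,0,0,0,0.25],[0,0,0.36,0,0,0,0.25],[0,0,0.36,0,0,0,0.25]]' 25
python3 - <<'E'
from plant import env
from h import *
o=env.get_obs();print(o["clock"],o["contact_force"],o["opening"])
for n in("wrist","scene","side"):
  f=env.grab_frame(n);c=f["color"][:,:,::-1];cv2.imwrite(f"pics/{n}5.png",c)
  if n=="scene":cv2.imwrite("pics/scene5z.png",cv2.resize(c[185:365,180:460],None,fx=2.8,fy=2.8,interpolation=cv2.INTER_CUBIC))
E
```

```text
clock: 7.25
eef_pos: [0.4163, -0.1745, 0.2397]
ee_rot: [[0.992, 0.124, -0.002], [0.124, -0.992, 0.001], [-0.002, -0.001, -1.0]]
contact_force: [-0.2, 0.2, -0.3]
opening: 0.0684
7.25 [-0.18463823  0.23996558 -0.30214427] 0.0683911940187742
```

View pics/wrist5.png

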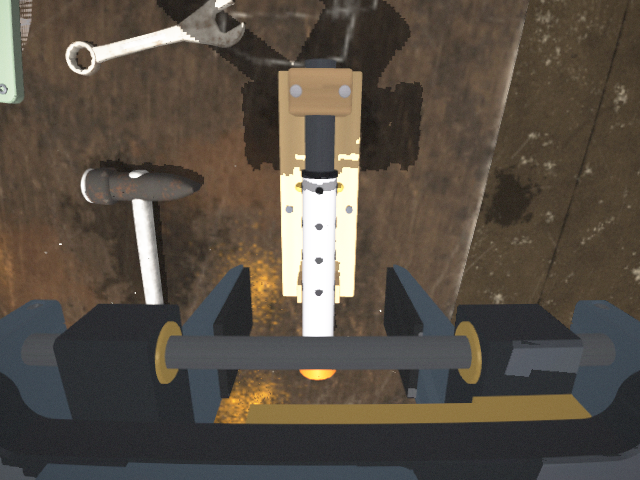

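View pics/scene5z.png

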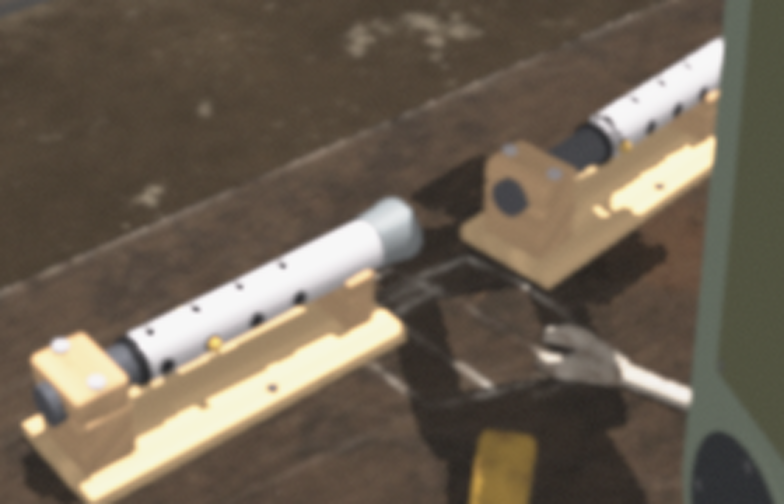

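The wrist view has both buttons out at (299,187) and (341,187), level with the end hole at (319,190). That hole was one pitch away before. The scene view shows the grey leg unchanged, and the arm is clear.

```bash
python3 -c "
from plant import env
print(env.job_done())"
```

```text
the job is handed in; nothing more can be done
None
```

The orange-footed leg is now one hole longer, with both snap buttons sprung out again, and I have handed the job in.

- **What I did:** I pinched both buttons flush with a 25 N grip (opening read 31.5 mm). I then pulled the tube about 32.5 mm outward until the buttons sprang out, opened the gripper and retreated straight up.
- **Last checks:** The last pictures show both buttons proud at the next hole. The grey leg looks unchanged. The arm was clear, with contact force about 0 N, at 7.25 s. Forces I read between moves stayed below about 7 N.
- **What disagreed:** The position estimates from the different cameras differed by about 3 mm and 1–2 degrees. In the close-up fit the clamp block's corners were off by up to 8 pixels, so I relied on the holes and buttons instead.

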